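Clear two piles of whetstones onto their holders

TASK

The whetstones have been left piled crosswise. Take the piles apart and lay each stone on the holder whose ends have the stone's colour: flat between the two end blocks, lengthways, with nothing overhanging the sides. Set the stones down rather than dropping or tipping them over, and leave the oil jar and the glue bottle standing where they are.

Things in the scene. Friction and masses are not known exactly. Their poses are not given: they have to be found in the camera images.
- charcoal_stone: near-black whetstone, loose, a plain block 120 x 45 x 22 mm (x, y, z), about 0.25 kg. Origin: centre of its underside; x along its length, y across its width, z up. It starts in one of two piles of two stones: lying on the bench or crosswise on top of another stone (origin then 22 mm up).
- green_stone: green whetstone, loose, a plain block 120 x 45 x 22 mm (x, y, z), about 0.25 kg. Origin: centre of its underside; x along its length, y across its width, z up. It starts in one of two piles of two stones: lying on the bench or crosswise on top of another stone (origin then 22 mm up).
- red_stone: brick-red whetstone, loose, a plain block 120 x 45 x 22 mm (x, y, z), about 0.25 kg. Origin: centre of its underside; x along its length, y across its width, z up. It starts in one of two piles of two stones: lying on the bench or crosswise on top of another stone (origin then 22 mm up).
- cream_stone: cream-white whetstone, loose, a plain block 120 x 45 x 22 mm (x, y, z), about 0.25 kg. Origin: centre of its underside; x along its length, y across its width, z up. It starts in one of two piles of two stones: lying on the bench or crosswise on top of another stone (origin then 22 mm up).
- charcoal_holder: stone holder with near-black ends, fixed to the bench: a flat grey plinth 170 x 60 mm, 15 mm high, with a near-black end block at either end (each 15 mm long, over the full width), which rises 8 mm above the plinth's flat top (23 mm above the bench); 140 mm clear between the blocks, the long sides open. Origin: centre of its underside, at bench height; x along its length, y across, z up.
- green_holder: stone holder with green ends, fixed to the bench: a flat grey plinth 170 x 60 mm, 15 mm high, with a green end block at either end (each 15 mm long, over the full width), which rises 8 mm above the plinth's flat top (23 mm above the bench); 140 mm clear between the blocks, the long sides open. Origin: centre of its underside, at bench height; x along its length, y across, z up.
- red_holder: stone holder with brick-red ends, fixed to the bench: a flat grey plinth 170 x 60 mm, 15 mm high, with a brick-red end block at either end (each 15 mm long, over the full width), which rises 8 mm above the plinth's flat top (23 mm above the bench); 140 mm clear between the blocks, the long sides open. Origin: centre of its underside, at bench height; x along its length, y across, z up.
- cream_holder: stone holder with cream-white ends, fixed to the bench: a flat grey plinth 170 x 60 mm, 15 mm high, with a cream-white end block at either end (each 15 mm long, over the full width), which rises 8 mm above the plinth's flat top (23 mm above the bench); 140 mm clear between the blocks, the long sides open. Origin: centre of its underside, at bench height; x along its length, y across, z up.
- oil_jar: amber glass jar with black cap, loose, 56 mm across, 85 mm high, a bystander among the work. Origin: centre of its underside.
- glue_bottle: white bottle with red cap, loose, 48 mm across, 120 mm high, a bystander towards the left of the bench. Origin: centre of its underside.
Mind the look-alikes: they are no part of the job. What is shaped like the charcoal_holder but yellow is not meant. What is shaped like the red_stone but pink is not meant.

How it is judged:
By the outcome, as a careful person would: the job done as asked, in the order asked, and still so for the second after the job is handed in, with the robot touching nothing.
It also fails if it takes over 112 s, if anything falls off the work surface, if the arm or the gripper's body presses on something with over 40 N, if the wrist force passes 120 N, or if a joint passes its speed limit or range.

ROBOT

A 6-joint arm with a two-finger parallel gripper is mounted at the origin on the work surface. World frame = base frame: x ahead of the robot, y to its left, z up, the work surface at z = 0. Lengths are in mm, angles in degrees, forces in N, time in s.
With the tool pointing down it reaches from about 350 to 850 mm from the base axis. Payload 8.1 kg.
Tool frame: the origin (TCP) lies at the very end of the fingers, on their centre line; the grasp point (between the pads) lies 19 mm behind it (r.grip_point_offset is the distance from the TCP to the grasp point, in mm); z points along the fingers, y is the line along which they close (so a half turn about z gives the same grasp; the last joint's range is limited). The gripper opens to 85 mm and grips with 20 to 120 N. Pads are 22 mm wide; open, the fingers measure 114 mm over their backs; the gripper's body (76 mm by 85 mm) begins 54 mm behind the grasp point. The pads swing forward as they close: fully open they stand 13 mm farther back than shut.
Start: joints at [-74.851, 7.471, 85.268, -0, 87.261, -4.893], TCP at [205.646, -563.662, 231.292] pointing down, gripper open.
Joint ranges: [-169.43, 169.43], [-51.17, 129.36], [1.28, 143.12], [-76.62, 256.62], [0, 156.53], [-152.29, 152.29]. Speed limits (degrees/s): [136.94, 136.94, 159.86, 180, 180, 180].

INTERFACE

Orientations are given as [roll, pitch, yaw] about the fixed x, y, z axes, in that order (R = Rz(yaw) Ry(pitch) Rx(roll)).
In Python, from bench import status, eyes, r gives the robot as it stands.
- The arm moves only by the shell command python3 -m handwheel 'ROWS' [FORCE]. ROWS is a JSON object whose one key "series" holds a list that holds one entry, the list of rows, each a list of 7 numbers: the shift along the tool's x, y, z in cm, then the turn, a rotation vector about the tool's x, y, z in rad, then the opening, from 0 (shut) to 1 (fully open). In form: {"series": [[[tx, ty, tz, rx, ry, rz, claw], ...]]}. A call has 1 to 12 rows; each row is the pose to reach, as a shift and turn from the pose commanded when the call began, along the tool's axes at that moment; what a row does not reach only later rows make up. A row lasts 1/8 s, in which the tool goes at most 62.5 mm and 10.7 degrees, less where a joint would pass 70% of its speed; a pose out of reach is approached as far as the arm can. A call with a gripper value outside its range is refused whole. The fingers move at their own pace and stop on an object; FORCE is the grip in N (left out, the last holds). Time passes only in rows, so rows that repeat a pose let the fingers close. It gives the time, the measured TCP pose, the force, the opening and the grip force at its end, in the units of the state.
- status.sense(): the state, without advancing time (a new reading comes with each control period).
- eyes.snapshot(name): name is "scene" or "side" or "wrist"; returns a dict with "img" (420x560x3 uint8, red, green, blue), "mtx" (3x3 intrinsics, pixels), "R" (3x3) and "t" (3): a world point X has camera coordinates R X + t. Camera axes: x right, y down, z forward; pixel columns grow to the right and rows downward; lengths in mm; the calibration is good to about 2 mm. A picture is of the moment at which its call begins. There is no depth.
- r.hand_in(): hands the job in; it is judged then, once.
The state is a dict: "time": time; "joint_pos": joint angles; "qd": joint speeds; "joint_efforts": joint torques, N m; "tool_pos": TCP position; "tcp_rot": TCP orientation; "ft_force": force on the tool from outside, world axes, zero at the start; "wrist_torque": the same for the moment, N m; "finger_gap": finger opening in mm; "grip_force": force on a finger pad.
Only numpy, scipy, OpenCV 4.12 (cv2) and the standard library are available. Lean on these libraries where they do the work, as an engineer would, in place of code of your own. Each camera call takes 0.05 s, during which the arm holds its last target. There are 200 camera calls.

## Working session

There is one attempt and no reset: what is moved stays moved. The work goes in short steps, Python scripts to look and compute and a shell command to move; the robot and the scene stay as the last step left them, time stands still between calls to the robot, and variables do not carry over. Pictures are saved under pics/ and viewed, at most 14 in all, crops included, and the job is handed in when it is done.

```bash
ls; mkdir -p pics; python3 - <<'E'
from bench import status, eyes, r
import cv2
s=status.sense(); print(s)
for n in("scene","side"):
    d=eyes.snapshot(n); cv2.imwrite(f"pics/{n}0.png",d["img"][:,:,::-1]); print(n,d["mtx"],d["R"],d["t"], -d["R"].T@d["t"])
E
```

```text
pics
{'time': 0.0, 'joint_pos': array([-7.48511418e+01,  7.51287757e+00,  8.53304416e+01, -4.11480405e-04,
        8.72620392e+01, -4.89263908e+00]), 'qd': array([ 0.02024954,  0.05315077, -0.03027865, -0.06469059, -0.05951029,
       -0.0096994 ]), 'joint_efforts': array([ 1.69908370e-03, -5.69395530e+01, -5.00547123e+01, -7.07094432e-05,
        1.47752592e-02, -3.62220180e-05]), 'tool_pos': array([ 205.49670054, -563.11799906,  230.2565519 ]), 'tcp_rot': array([-1.79894990e+02, -8.57642490e-03,  2.00415094e+01]), 'ft_force': array([-0.01379821, -0.47431224, -0.19413343]), 'wrist_torque': array([ 0.05880346, -0.04459687,  0.00893716]), 'grip_force': 0.0, 'finger_gap': 85.26995176204515}
scene [[487.77478942   0.         284.32548482]
 [  0.         487.77478942 217.23648218]
 [  0.           0.           1.        ]] [[ 0.53637194  0.84392126  0.01010174]
 [ 0.54853976 -0.3394897  -0.76410135]
 [-0.64141194  0.41538373 -0.64501712]] [-296.41618967 -193.32997687 1613.79214382] [1300.1440535  -485.82460759  896.19418193]
side [[478.18900829   0.         279.38168003]
 [  0.         478.18900829 219.01250144]
 [  0.           0.           1.        ]] [[-0.94926626 -0.3136228  -0.02311515]
 [-0.14669647  0.50663529 -0.84958862]
 [ 0.27816132 -0.8030949  -0.52693915]] [ 441.61213474   80.98994836 1141.55483239] [ 113.55204396 1014.24413328  680.54599849]
```

View pics/scene0.png

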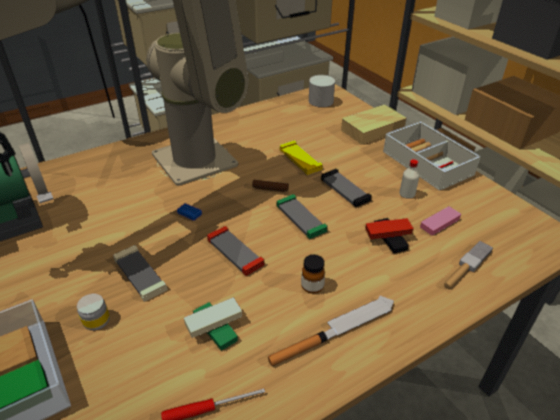

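View pics/side0.png

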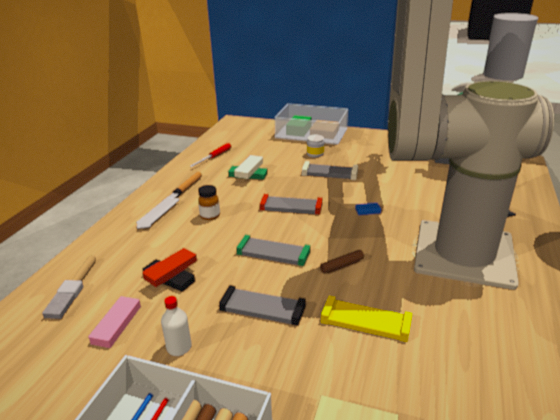

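The scene view shows red on charcoal at (388,230) and cream on green at (213,318). The holders are charcoal (346,187), green (301,215), red (235,250) and cream (140,272), with the jar at (313,272) and the glue at (410,180). Both cameras view the piles from opposite sides. Intersecting the two colour masks on the top plane should therefore isolate the top faces.

```bash
cat > h.py <<'E'
from bench import status, eyes, r
import cv2, numpy as np
X0,Y0,W,H=150,-650,1000,700   # grid: col=y-Y0 , row=x-X0, 1 mm
W=1200
def rect(d,z,img):
    P=d["mtx"]@np.c_[d["R"],d["t"]]
    M=P@np.array([[0,1,X0],[1,0,Y0],[0,0,z],[0,0,1.]])   # grid(row... ) handled below
    M=P@np.array([[0,1.,X0],[1.,0,Y0],[0,0,z],[0,0,1.]])
    return cv2.warpPerspective(img,M,(W,H),flags=cv2.INTER_LINEAR|cv2.WARP_INVERSE_MAP)
def mask(img,c):
    h,s,v=[a.astype(int) for a in cv2.split(cv2.cvtColor(img,cv2.COLOR_RGB2HSV))]
    m={"red":((h<5)|(h>174))&(s>170)&(v>60),
       "green":(h>50)&(h<85)&(s>110)&(v>35),
       "cream":(s<75)&(v>125),
       "charcoal":(v<48)}[c]
    return (m*255).astype(np.uint8)
def blobs(ds,c,z,amin=250):
    m=np.full((H,W),255,np.uint8)
    for d in ds: m&=(rect(d,z,mask(d["img"],c))>127).astype(np.uint8)*255
    out=[]
    for k in cv2.findContours(m,cv2.RETR_EXTERNAL,cv2.CHAIN_APPROX_NONE)[0]:
        if cv2.contourArea(k)<amin: continue
        (cx,cy),(w,h),_=q=cv2.minAreaRect(k); b=cv2.boxPoints(q)
        e=max(b[1]-b[0],b[2]-b[1],key=np.linalg.norm)
        out.append([round(float(v),1) for v in (cx_(cy),cy_(cx),max(w,h),min(w,h),np.degrees(np.arctan2(e[0],e[1]))%180,cv2.contourArea(k))])
    return out
cx_=lambda v:v+X0
cy_=lambda v:v+Y0
def snaps(*n): return [eyes.snapshot(k) for k in (n or ("scene","side"))]
E
python3 - <<'E'
from h import *
ds=snaps()
for c in("red","green","cream","charcoal"):
    for z in(23,44):
        print(c,z)
        for b in blobs(ds,c,z): print("  ",b)
# overview at z=23
cv2.imwrite("pics/r.png",np.vstack([cv2.resize(rect(d,23,d["img"]),(512,300))[:,:,::-1] for d in ds]))
E
```

```text
red 23
   [805.4, -375.6, 84.9, 9.9, 75.3, 380.0]
   [620.3, 299.7, 91.8, 24.2, 67.7, 867.0]
red 44
green 23
   [698.5, -239.5, 33.0, 15.0, 90.0, 359.0]
   [514.5, 130.5, 51.0, 11.0, 90.0, 376.5]
   [360.0, 130.0, 52.0, 14.0, 90.0, 487.0]
green 44
cream 23
   [815.1, 398.4, 42.4, 36.5, 101.3, 1087.5]
   [798.2, 45.8, 170.4, 30.8, 85.5, 3644.5]
   [646.6, -256.6, 96.8, 19.5, 88.6, 1379.5]
   [484.2, -325.4, 59.0, 17.0, 95.7, 764.0]
   [458.0, 539.5, 54.0, 19.0, 0.0, 790.0]
   [525.1, -581.8, 207.5, 24.9, 2.1, 3446.0]
cream 44
   [646.0, -246.6, 121.3, 47.4, 86.6, 5179.0]
   [487.7, 497.0, 52.5, 39.1, 110.0, 1533.0]
   [477.1, -469.8, 58.1, 48.3, 28.0, 1914.5]
   [527.5, -582.0, 235.0, 24.0, 0.0, 3400.0]
charcoal 23
   [473.0, 321.5, 47.0, 10.0, 90.0, 329.5]
   [321.5, 315.5, 47.0, 9.0, 90.0, 295.0]
charcoal 44
```

View pics/r.png

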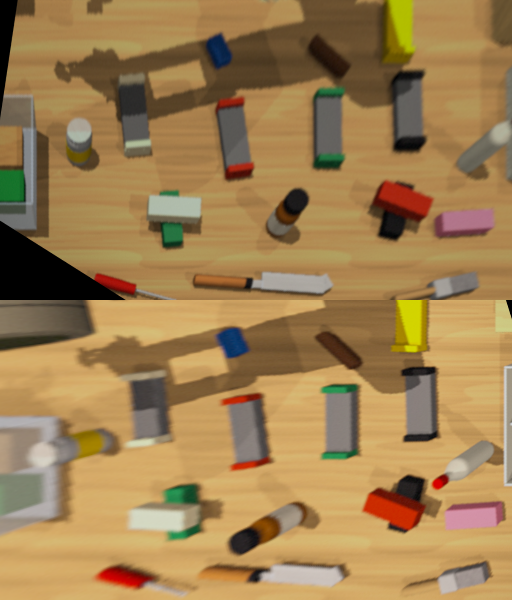

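Rectified at z=23 the cream stone fits well (121x47 at z=44). The other colour thresholds are too tight, so I'll sample the colours.

```bash
python3 - <<'E'
from h import *
ds=snaps()
pts=[dict(redst=(390,228),redside=(392,236),holdR=(217,233),holdR2=(254,265),gst=(222,342),gh=(286,201),gh2=(315,230),ch=(330,175),ch2=(362,200),cst=(400,243),crh=(125,254),crh2=(153,290),crst=(213,316),pink=(440,220),wood=(300,340)),
dict(redst=(170,262),redside=(165,275),holdR=(264,203),holdR2=(319,205),gh=(244,244),gh2=(305,253),ch=(228,297),ch2=(298,309),cst=(180,278),crh=(306,170),crh2=(353,172),gst=(240,174))]
for d,p in zip(ds,pts):
    hsv=cv2.cvtColor(d["img"],cv2.COLOR_RGB2HSV)
    print({k:hsv[y,x].tolist() for k,(x,y) in p.items()})
rows=[]
for d,roi in zip(ds,[(100,160,330,200),(140,140,280,190)]):
    x,y,w,h=roi; rows.append(cv2.resize(d["img"][y:y+h,x:x+w],(w*2,h*2),interpolation=cv2.INTER_CUBIC)[:300 if 0 else h*2,:660])
cv2.imwrite("pics/z0.png",rows[0][:,:,::-1]);cv2.imwrite("pics/z1.png",rows[1][:,:,::-1])
E
```

```text
{'redst': [5, 235, 169], 'redside': [4, 220, 65], 'holdR': [4, 229, 138], 'holdR2': [5, 230, 124], 'gst': [70, 167, 116], 'gh': [68, 136, 60], 'gh2': [71, 178, 109], 'ch': [0, 16, 31], 'ch2': [15, 46, 11], 'cst': [0, 33, 23], 'crh': [21, 78, 111], 'crh2': [28, 49, 134], 'crst': [53, 22, 187], 'pink': [169, 87, 178], 'wood': [16, 146, 154]}
{'redst': [6, 255, 201], 'redside': [3, 238, 106], 'holdR': [4, 229, 176], 'holdR2': [6, 255, 195], 'gh': [70, 168, 106], 'gh2': [73, 187, 147], 'ch': [10, 24, 32], 'ch2': [20, 39, 39], 'cst': [30, 20, 39], 'crh': [21, 65, 161], 'crh2': [19, 73, 179], 'gst': [20, 74, 165]}
```

View pics/z0.png

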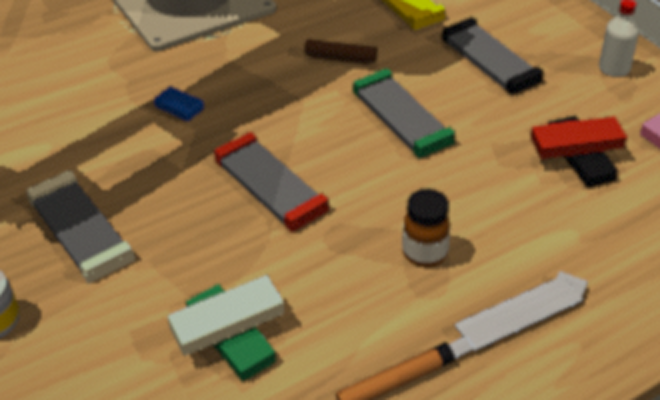

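View pics/z1.png

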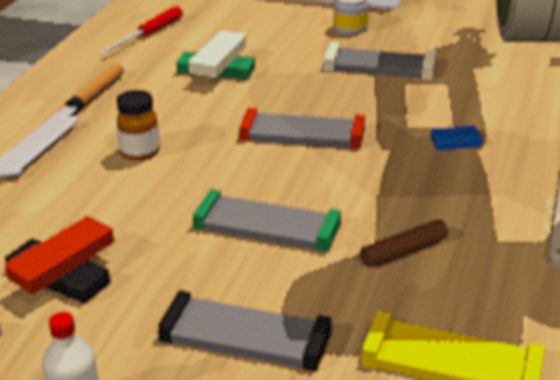

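The crops confirm the layout and show the end blocks clearly. I'll widen the thresholds and check which height makes the two views agree.

```bash
sed -i 's/((h<5)|(h>174))&(s>170)&(v>60)/((h<8)|(h>175))\&(s>185)\&(v>50)/; s/(s<75)&(v>125)/(s<92)\&(v>104)/; s/(s>110)&(v>35)/(s>95)\&(v>35)/' h.py
python3 - <<'E'
from h import *
ds=snaps()
for c,zs in(("red",(19,23,27,40,44,48)),("green",(19,23,27)),("cream",(23,44)),("charcoal",(19,23,27))):
    for z in zs:
        print(c,z)
        for b in blobs(ds,c,z):
            if 300<b[0]<720 and -420<b[1]<440 and b[2]<150: print("  ",b)
E
```

```text
red 19
   [627.9, 285.1, 113.9, 39.7, 69.7, 3710.5]
   [538.3, -81.8, 56.6, 13.5, 95.0, 588.5]
   [384.9, -105.6, 58.6, 15.5, 98.4, 699.5]
red 23
   [627.8, 285.6, 118.3, 48.1, 69.3, 4793.0]
   [537.3, -79.5, 47.0, 10.5, 97.8, 357.5]
   [385.1, -103.2, 48.8, 13.7, 98.7, 477.0]
red 27
   [627.8, 285.9, 123.1, 56.2, 69.3, 5912.0]
red 40
   [627.1, 285.2, 120.4, 55.2, 62.9, 5451.5]
red 44
   [627.1, 285.7, 115.2, 45.7, 62.9, 4182.5]
red 48
   [627.5, 287.0, 105.1, 35.8, 63.4, 2992.0]
green 19
   [701.8, -242.8, 44.0, 18.6, 96.7, 599.5]
   [597.5, -251.0, 38.0, 11.0, 90.0, 287.0]
   [515.0, 128.5, 61.0, 16.0, 90.0, 820.0]
   [359.0, 128.5, 61.0, 18.0, 90.0, 881.5]
green 23
   [699.0, -240.0, 34.0, 18.0, 90.0, 453.5]
   [514.5, 130.0, 52.0, 13.0, 90.0, 495.5]
   [360.5, 130.0, 52.0, 13.0, 90.0, 496.0]
green 27
   [696.0, -236.5, 25.0, 18.0, 90.0, 336.0]
cream 23
   [645.3, -242.9, 124.8, 47.1, 86.8, 4570.5]
   [484.2, -325.2, 59.5, 19.6, 95.6, 922.0]
   [332.1, -339.0, 54.4, 20.0, 98.4, 754.5]
cream 44
   [646.7, -246.9, 123.6, 50.8, 86.3, 5610.0]
charcoal 19
   [473.0, 320.5, 55.0, 14.0, 90.0, 623.5]
   [319.6, 315.4, 55.3, 16.3, 92.7, 658.5]
charcoal 23
   [473.0, 321.5, 47.0, 10.0, 90.0, 321.5]
   [321.3, 315.5, 47.0, 10.3, 92.9, 310.0]
charcoal 27
```

```bash
cat > go.py <<'E'
import sys; from bench import status
import numpy as np
from scipy.spatial.transform import Rotation as Ro
def go(T,s=None):
    s=s or status.sense(); R=Ro.from_euler("xyz",s["tcp_rot"],degrees=True)
    x,y,z,w=T; G=Ro.from_euler("xyz",[180,0,w],degrees=True)
    print(T,"t cm",np.round(R.inv().apply(np.array([x,y,z])-s["tool_pos"])/10,2),"rv",np.round((R.inv()*G).as_rotvec(),3))
if __name__=="__main__":
    s=status.sense(); print(np.round(s["tool_pos"],1),np.round(s["tcp_rot"],1),round(s["finger_gap"],1),s["time"])
    for a in sys.argv[1:]: go([float(v) for v in a.split(",")],s)
E
python3 go.py 646.5,-247,180,86.5
```

```text
[ 205.6 -563.6  231.1] [-180.   -0.   20.] 85.6 0.4
[646.5, -247.0, 180.0, 86.5] t cm [ 52.27 -14.63   5.12] rv [-0.   -0.   -1.16]
```

```bash
R='52.27,-14.63,5.12,0,0,-1.16,1'; python3 -m handwheel '{"series": [[[52.27,-14.63,5.12,0,0,-1.16,1],[52.27,-14.63,5.12,0,0,-1.16,1],[52.27,-14.63,5.12,0,0,-1.16,1],[52.27,-14.63,5.12,0,0,-1.16,1],[52.27,-14.63,5.12,0,0,-1.16,1],[52.27,-14.63,5.12,0,0,-1.16,1],[52.27,-14.63,5.12,0,0,-1.16,1],[52.27,-14.63,5.12,0,0,-1.16,1],[52.27,-14.63,5.12,0,0,-1.16,1],[52.27,-14.63,5.12,0,0,-1.16,1],[52.27,-14.63,5.12,0,0,-1.16,1],[52.27,-14.63,5.12,0,0,-1.16,1]]]}'
python3 - <<'E'
from h import *
d=snaps("wrist")[0]; cv2.imwrite("pics/w1.png",d["img"][:,:,::-1]); print(-d["R"].T@d["t"],d["R"])
for z in (44,):
  for b in blobs([d],"cream",z): print(b)
E
python3 go.py 646.5,-247,24,86.5
```

```text
time: 1.9
tool_pos: [645.9, -248.2, 180.4]
tcp_rot: [180.0, 0.0, 86.4]
ft_force: [-0.4, 0.1, 0.1]
finger_gap: 85.2
grip_force: 0.0
[ 649.32029898 -170.36076412  322.57731849] [[ 9.98024401e-01 -6.28216717e-02  8.56172358e-04]
 [-5.99526509e-02 -9.48193410e-01  3.11985475e-01]
 [-1.87876321e-02 -3.11420446e-01 -9.50086486e-01]]
[815.2, -271.7, 87.5, 5.9, 75.4, 313.5]
[644.0, -246.3, 118.9, 45.2, 87.1, 5097.5]
[494.2, -314.5, 55.6, 14.7, 95.7, 715.5]
[ 645.9 -248.2  180.5] [180.    0.   86.4] 85.4 1.95
[646.5, -247.0, 24.0, 86.5] t cm [ 0.13  0.05 15.65] rv [ 0.     0.    -0.001]
```

View pics/w1.png

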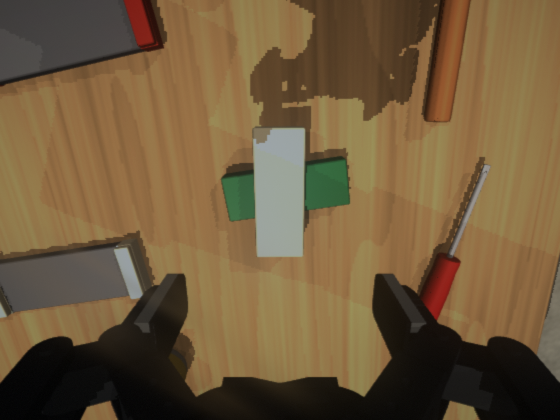

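The wrist picture shows the cream stone upright at (280,192) on the green stone, and measures 119x45 at (644,-246.3), yaw 87. It agrees with the two-view result, so I'll grasp it.

```bash
python3 go.py 644.5,-246.4,60,87 644.5,-246.4,24,87; python3 -m handwheel '{"series": [[[0.17,0.14,6,0,0,-0.01,0.8],[0.17,0.14,12,0,0,-0.01,0.8],[0.17,0.14,14,0,0,-0.01,0.8],[0.17,0.14,15.65,0,0,-0.01,0.8],[0.17,0.14,15.65,0,0,-0.01,0.8],[0.17,0.14,15.65,0,0,-0.01,0.3],[0.17,0.14,15.65,0,0,-0.01,0.3],[0.17,0.14,15.65,0,0,-0.01,0.3],[0.17,0.14,15.65,0,0,-0.01,0.3],[0.17,0.14,15.65,0,0,-0.01,0.3]]]}' 40
```

```text
[ 645.9 -248.2  180.5] [180.    0.   86.4] 85.4 1.95
[644.5, -246.4, 60.0, 87.0] t cm [ 0.18 -0.15 12.05] rv [ 0.    0.   -0.01]
[644.5, -246.4, 24.0, 87.0] t cm [ 0.18 -0.15 15.65] rv [ 0.    0.   -0.01]
time: 3.2
tool_pos: [649.7, -246.4, 26.6]
tcp_rot: [179.8, 0.1, 87.1]
ft_force: [-1.1, 0.3, 5.9]
finger_gap: 43.9
grip_force: 43.1
```

Gripped (I typed the y shift with the wrong sign, about 3 mm, which the closing fingers centred out). Lift and look.

```bash
python3 -m handwheel '{"series": [[[0,0,-2,0,0,0,0.3],[0,0,-4,0,0,0,0.3],[0,0,-9,0,0,0,0.3],[0,0,-15,0,0,0,0.3],[0,0,-15,0,0,0,0.3],[0,0,-15,0,0,0,0.3]]]}'
python3 - <<'E'
from h import *
s=status.sense();z=s["tool_pos"][2];print(s["tool_pos"],s["tcp_rot"])
d=snaps("wrist")[0]; cv2.imwrite("pics/w2.png",d["img"][:,:,::-1])
for b in blobs([d],"cream",z+20): print(b)
for b in blobs([d],"green",22): print("green",b)
E
python3 go.py 408.2,-332,120,5.3
```

```text
time: 3.95
tool_pos: [648.4, -245.5, 175.0]
tcp_rot: [179.9, 0.0, 87.1]
ft_force: [-0.6, 0.1, -4.0]
finger_gap: 43.9
grip_force: 42.1
[ 648.37956202 -245.54370171  175.00057304] [1.79901576e+02 3.73178247e-02 8.70839236e+01]
[766.6, -280.0, 87.1, 15.6, 102.2, 667.5]
[647.3, -239.4, 107.6, 43.5, 86.8, 4338.0]
[578.3, -229.9, 30.9, 17.2, 127.7, 271.5]
green [705.0, -242.0, 44.0, 10.0, 90.0, 326.5]
[ 647.5 -245.2  173. ] [-179.9   -0.    87.1] 44.1 4.0
[408.2, -332.0, 120.0, 5.3] t cm [ -9.89 -23.45   5.32] rv [-1.000e-03  0.000e+00  1.427e+00]
```

View pics/w2.png

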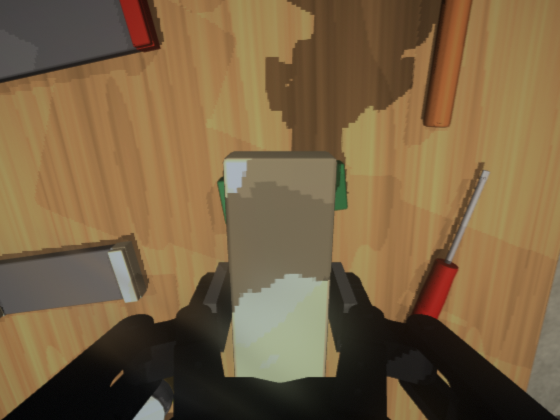

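```bash
python3 -m handwheel '{"series": [[[-9.89,-23.45,4,0,0,1.427,0.3],[-9.89,-23.45,4,0,0,1.427,0.3],[-9.89,-23.45,4,0,0,1.427,0.3],[-9.89,-23.45,4,0,0,1.427,0.3],[-9.89,-23.45,4,0,0,1.427,0.3],[-9.89,-23.45,4,0,0,1.427,0.3],[-9.89,-23.45,4,0,0,1.427,0.3],[-9.89,-23.45,4,0,0,1.427,0.3],[-9.89,-23.45,4,0,0,1.427,0.3],[-9.89,-23.45,4,0,0,1.427,0.3],[-9.89,-23.45,4,0,0,1.427,0.3]]]}'
python3 - <<'E'
from h import *
d=snaps("wrist")[0]; cv2.imwrite("pics/w3.png",d["img"][:,:,::-1])
for b in blobs([d],"cream",23): print(b)
s=status.sense()
for b in blobs([d],"cream",s["tool_pos"][2]+18): print("held",b)
E
python3 go.py 408.2,-332,17,5.3
```

```text
time: 5.38
tool_pos: [408.6, -332.0, 133.2]
tcp_rot: [-180.0, 0.0, 5.4]
ft_force: [-0.1, 0.5, -2.9]
finger_gap: 44.0
grip_force: 42.4
[481.8, -326.8, 59.6, 15.7, 95.2, 817.5]
[487.0, -489.0, 64.0, 64.0, 90.0, 3158.0]
[338.5, -340.5, 222.4, 90.1, 5.4, 18734.0]
held [487.1, -406.7, 30.9, 30.9, 116.6, 735.0]
held [414.2, -333.5, 109.1, 44.3, 5.4, 4453.0]
[ 408.7 -332.1  133.3] [-180.     0.     5.4] 43.8 5.425
[408.2, -332.0, 17.0, 5.3] t cm [-5.000e-02 -1.000e-02  1.163e+01] rv [-0.     0.     0.001]
```

View pics/w3.png

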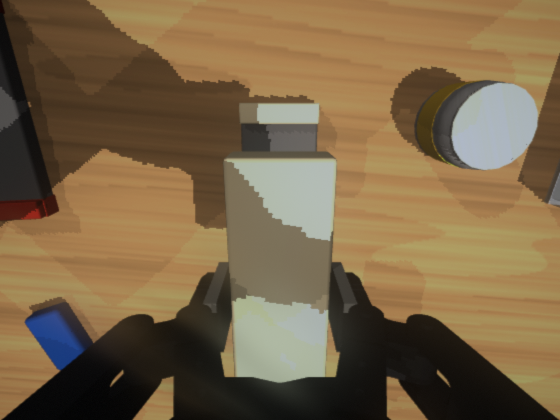

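The wrist picture shows the held stone straight (x 225–335). The front end block is at (280,113) and measures 59.6x15.7. The stone needs to move about 3.5 mm back. The descent is about 114 mm.

```bash
python3 -m handwheel '{"series": [[[-0.35,-0.05,5,0,0,0,0.3],[-0.35,-0.05,9,0,0,0,0.3],[-0.35,-0.05,10.5,0,0,0,0.3],[-0.35,-0.05,11,0,0,0,0.3],[-0.35,-0.05,11.2,0,0,0,0.3],[-0.35,-0.05,11.2,0,0,0,0.3]]]}'; python3 -m handwheel '{"series": [[[0,0,0.1,0,0,0,0.3],[0,0,0.15,0,0,0,0.3],[0,0,0.15,0,0,0,0.3]]]}'
```

```text
time: 6.18
tool_pos: [406.2, -333.0, 23.1]
tcp_rot: [179.9, -0.1, 5.3]
ft_force: [0.6, -0.2, -2.5]
finger_gap: 44.2
grip_force: 42.4
time: 6.55
tool_pos: [405.3, -332.1, 20.2]
tcp_rot: [180.0, -0.0, 5.3]
ft_force: [0.5, 0.0, -2.6]
finger_gap: 44.0
grip_force: 42.4
```

```bash
python3 -m handwheel '{"series": [[[0,0,0.1,0,0,0,0.3],[0,0,0.1,0,0,0,0.3]]]}';python3 -m handwheel '{"series": [[[0,0,0.1,0,0,0,0.3],[0,0,0.1,0,0,0,0.3]]]}'
```

```text
time: 6.8
tool_pos: [405.4, -332.2, 19.6]
tcp_rot: [180.0, -0.0, 5.3]
ft_force: [-2.5, 2.3, 5.1]
finger_gap: 44.0
grip_force: 43.3
time: 7.05
tool_pos: [405.4, -332.2, 19.5]
tcp_rot: [-180.0, 0.0, 5.3]
ft_force: [-6.9, 7.4, 16.1]
finger_gap: 43.7
grip_force: 44.6
```

```bash
python3 -m handwheel '{"series": [[[0,0,-0.1,0,0,0,0.45],[0,0,-0.1,0,0,0,0.65],[0,0,-0.1,0,0,0,0.75],[0,0,-0.1,0,0,0,0.8],[0,0,-2,0,0,0,0.8],[0,0,-6,0,0,0,0.8],[0,0,-12,0,0,0,0.8],[0,0,-16,0,0,0,0.8],[-6,0,-17,0,0,0,0.8],[-6,0,-17,0,0,0,0.8]]]}'
python3 - <<'E'
from h import *
d=snaps("wrist")[0]; cv2.imwrite("pics/w4.png",d["img"][:,:,::-1])
for z in(23,37):
  for b in blobs([d],"cream",z): print(z,b)
ds=snaps()
for b in blobs(ds,"cream",37):print("2v",b)
for b in blobs(ds,"green",22): print("green",b)
E
python3 go.py 646,-247,180,-2
```

```text
time: 8.3
tool_pos: [343.8, -338.7, 190.9]
tcp_rot: [179.8, -0.1, 5.2]
ft_force: [0.3, 0.1, -0.5]
finger_gap: 68.1
grip_force: 0.0
23 [481.5, -326.4, 60.3, 16.0, 94.9, 803.0]
23 [492.7, -483.8, 61.9, 55.7, 95.2, 2779.0]
23 [405.0, -334.5, 125.2, 47.6, 5.4, 5644.5]
23 [328.8, -341.2, 60.1, 16.5, 95.9, 818.0]
37 [479.1, -326.7, 57.5, 14.8, 94.8, 734.5]
37 [489.5, -477.0, 59.3, 53.2, 95.2, 2534.0]
37 [405.8, -334.3, 119.5, 45.4, 5.2, 5143.0]
37 [333.1, -340.8, 57.3, 16.0, 96.2, 744.0]
2v [806.5, 424.1, 60.1, 19.4, 104.0, 942.0]
2v [660.4, 447.6, 84.3, 22.6, 93.9, 1655.0]
2v [514.6, 462.6, 126.7, 46.4, 126.3, 3966.0]
2v [515.5, 544.0, 119.0, 10.0, 0.0, 999.5]
2v [477.5, -473.1, 59.8, 50.7, 52.9, 1926.0]
2v [550.6, -606.2, 277.1, 86.6, 179.7, 10052.0]
2v [409.5, -335.2, 148.9, 52.4, 3.4, 5695.5]
2v [367.5, 544.5, 127.0, 9.0, 0.0, 998.0]
green [651.4, -244.8, 115.0, 37.3, 5.8, 3599.5]
green [514.0, 129.5, 55.0, 14.0, 90.0, 593.0]
green [359.9, 129.6, 55.2, 15.5, 91.6, 660.5]
[ 346.  -337.8  188.9] [ 1.8e+02 -1.0e-01  5.3e+00] 68.1 8.45
[646.0, -247.0, 180.0, -2.0] t cm [30.71 -6.28  0.92] rv [ 0.001 -0.001  0.127]
```

View pics/w4.png

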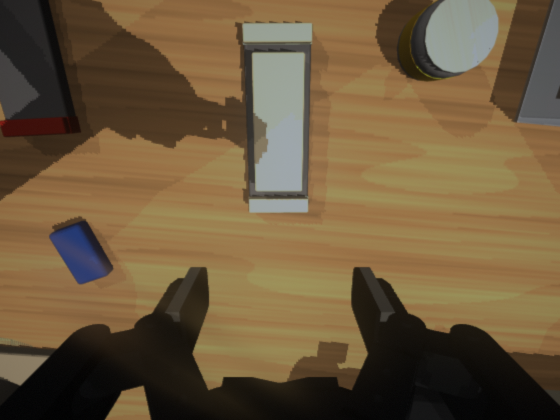

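The cream stone lies flat and centred between the blocks at (280,122), about 1 mm off. Next is green.

```bash
python3 go.py 590,-251,185,5.5; python3 -m handwheel '{"series": [[[25,-6.4,0.4,0,0,0,0.8],[25,-6.4,0.4,0,0,0,0.8],[25,-6.4,0.4,0,0,0,0.8],[25,-6.4,0.4,0,0,0,0.8],[25,-6.4,0.4,0,0,0,0.8],[25,-6.4,0.4,0,0,0,0.8],[25,-6.4,0.4,0,0,0,0.8]]]}'
python3 - <<'E'
from h import *
d=snaps("wrist")[0]
for b in blobs([d],"green",22): print(b)
E
python3 go.py
```

```text
[ 346.  -337.8  188.9] [ 1.8e+02 -1.0e-01  5.3e+00] 68.1 8.45
[590.0, -251.0, 185.0, 5.5] t cm [25.1  -6.4   0.41] rv [ 0.001 -0.001 -0.004]
time: 9.32
tool_pos: [587.8, -251.2, 184.1]
tcp_rot: [180.0, 0.0, 5.3]
ft_force: [-0.3, -0.3, 0.4]
finger_gap: 68.6
grip_force: 0.0
[650.7, -248.0, 118.0, 44.5, 5.2, 4970.0]
[ 587.7 -251.5  184.4] [180.    0.    5.3] 68.2 9.375
```

```bash
python3 go.py 650.7,-248,8,5.3; python3 -m handwheel '{"series": [[[6.3,0.25,5,0,0,0,0.8],[6.3,0.25,10,0,0,0,0.8],[6.3,0.25,14,0,0,0,0.8],[6.3,0.25,16.5,0,0,0,0.8],[6.3,0.25,17.6,0,0,0,0.8],[6.3,0.25,17.6,0,0,0,0.8],[6.3,0.25,17.6,0,0,0,0.3],[6.3,0.25,17.6,0,0,0,0.3],[6.3,0.25,17.6,0,0,0,0.3],[6.3,0.25,17.6,0,0,0,0.3]]]}'
```

```text
[ 587.7 -251.5  184.4] [180.    0.    5.3] 68.2 9.375
[650.7, -248.0, 8.0, 5.3] t cm [ 6.31  0.22 17.64] rv [ 0.     0.    -0.001]
time: 10.62
tool_pos: [653.0, -248.2, 10.8]
tcp_rot: [179.9, -0.2, 5.3]
ft_force: [-1.9, -0.4, 6.9]
finger_gap: 43.8
grip_force: 42.3
```

```bash
python3 -m handwheel '{"series": [[[0,0,-2,0,0,0,0.3],[0,0,-5,0,0,0,0.3],[0,0,-11,0,0,0,0.3],[0,0,-16,0,0,0,0.3],[0,0,-16,0,0,0,0.3]]]}';python3 go.py 435,129,135,0
```

```text
time: 11.25
tool_pos: [655.1, -249.0, 177.3]
tcp_rot: [179.6, -0.6, 5.3]
ft_force: [0.2, -0.6, -2.6]
finger_gap: 43.9
grip_force: 41.6
[ 655.1 -249.   177.3] [179.6  -0.6   5.3] 43.9 11.25
[435.0, 129.0, 135.0, 0.0] t cm [-18.45 -39.71   3.77] rv [ 0.006 -0.011  0.093]
```

```bash
python3 -m handwheel '{"series": [[[-18.4,-39.7,1,0,0,0.093,0.3],[-18.4,-39.7,1,0,0,0.093,0.3],[-18.4,-39.7,1,0,0,0.093,0.3],[-18.4,-39.7,1,0,0,0.093,0.3],[-18.4,-39.7,1,0,0,0.093,0.3],[-18.4,-39.7,1,0,0,0.093,0.3],[-18.4,-39.7,3.8,0,0,0.093,0.3],[-18.4,-39.7,3.8,0,0,0.093,0.3],[-18.4,-39.7,3.8,0,0,0.093,0.3],[-18.4,-39.7,3.8,0,0,0.093,0.3],[-18.4,-39.7,3.8,0,0,0.093,0.3],[-18.4,-39.7,3.8,0,0,0.093,0.3]]]}'
cat > chk.py <<'E'
from h import *
import sys
d=snaps("wrist")[0]; s=status.sense(); z=s["tool_pos"][2]
print(np.round(s["tool_pos"],1),np.round(s["tcp_rot"],1))
c=sys.argv[1]; zo=float(sys.argv[2])
for n,zz in(("end",23),("held",z+zo)):
  for b in blobs([d],c,zz,400):print(n,b)
E
python3 chk.py green 11
```

```text
time: 12.75
tool_pos: [432.1, 130.1, 130.4]
tcp_rot: [-180.0, -0.0, -0.1]
ft_force: [-0.1, 0.3, -2.3]
finger_gap: 43.7
grip_force: 41.9
[432.  130.3 130.3] [-1.8e+02 -0.0e+00 -1.0e-01]
end [514.0, 128.0, 58.0, 14.0, 90.0, 755.0]
end [363.5, 128.5, 225.0, 83.0, 0.0, 17439.0]
held [433.0, 128.0, 118.0, 44.0, 0.0, 4751.0]
```

```bash
python3 -m handwheel '{"series": [[[0.35,0,5,0,0,0,0.3],[0.35,0,9,0,0,0,0.3],[0.35,0,10,0,0,0,0.3],[0.35,0,10.1,0,0,0,0.3],[0.35,0,10.1,0,0,0,0.3],[0.35,0,10.1,0,0,0,0.3]]]}'; python3 -m handwheel '{"series": [[[0,0,0.15,0,0,0,0.3],[0,0,0.2,0,0,0,0.3],[0,0,0.2,0,0,0,0.3]]]}'; python3 -m handwheel '{"series": [[[0,0,0.1,0,0,0,0.3],[0,0,0.1,0,0,0,0.3]]]}'
```

```text
time: 13.55
tool_pos: [436.5, 131.1, 30.8]
tcp_rot: [-180.0, -0.2, -0.0]
ft_force: [0.3, -0.2, -1.7]
finger_gap: 43.5
grip_force: 41.9
time: 13.92
tool_pos: [434.9, 130.8, 27.1]
tcp_rot: [180.0, 0.0, -0.0]
ft_force: [-0.4, -0.3, -2.0]
finger_gap: 43.8
grip_force: 41.9
time: 14.18
tool_pos: [434.9, 130.8, 25.9]
tcp_rot: [180.0, 0.0, -0.0]
ft_force: [0.2, -0.2, -2.2]
finger_gap: 43.9
grip_force: 41.9
```

```bash
python3 -m handwheel '{"series": [[[0,0,0.1,0,0,0,0.3],[0,0,0.1,0,0,0,0.3]]]}';python3 -m handwheel '{"series": [[[0,0,0.1,0,0,0,0.3],[0,0,0.1,0,0,0,0.3]]]}'
```

```text
time: 14.42
tool_pos: [435.0, 130.8, 25.7]
tcp_rot: [180.0, 0.0, -0.0]
ft_force: [-4.0, -0.8, 6.9]
finger_gap: 44.2
grip_force: 42.8
time: 14.68
tool_pos: [435.1, 130.8, 25.6]
tcp_rot: [180.0, 0.0, -0.0]
ft_force: [-10.7, -2.5, 18.4]
finger_gap: 43.9
grip_force: 44.1
```

Contact. I'll release, lift and check.

```bash
python3 -m handwheel '{"series": [[[0,0,-0.15,0,0,0,0.45],[0,0,-0.15,0,0,0,0.65],[0,0,-0.15,0,0,0,0.75],[0,0,-0.15,0,0,0,0.8],[0,0,-2,0,0,0,0.8],[0,0,-6,0,0,0,0.8],[0,0,-12,0,0,0,0.8],[0,0,-16,0,0,0,0.8],[-6,0,-16,0,0,0,0.8],[-6,0,-16,0,0,0,0.8],[-6,0,-16,0,0,0,0.8]]]}'
python3 - <<'E'
from h import *
d=snaps("wrist")[0]
for z in(23,37):
  for b in blobs([d],"green",z,500): print(z,b)
E
python3 go.py 600,232,185,63
```

```text
time: 16.05
tool_pos: [375.3, 130.9, 184.4]
tcp_rot: [-180.0, -0.1, 0.0]
ft_force: [-0.1, 0.4, -0.6]
finger_gap: 68.1
grip_force: 0.0
23 [512.5, 128.0, 58.0, 15.0, 90.0, 811.5]
23 [432.5, 129.0, 125.0, 46.0, 0.0, 5537.5]
23 [359.5, 127.0, 58.0, 13.0, 90.0, 742.5]
37 [510.0, 128.0, 56.0, 14.0, 90.0, 769.5]
37 [433.5, 129.0, 119.0, 44.0, 0.0, 5022.0]
37 [364.0, 127.5, 55.0, 12.0, 90.0, 656.0]
[375.7 130.9 184.4] [-1.8e+02 -1.0e-01 -0.0e+00] 68.6 16.1
[600.0, 232.0, 185.0, 63.0] t cm [ 22.43 -10.11  -0.03] rv [ 0.0e+00 -1.0e-03 -1.1e+00]
```

Green is seated, about 2.5 mm off along and 1.5 mm across. Next is red.

```bash
python3 -m handwheel '{"series": [[[22.4,-10.1,0,0,0,-1.1,0.8],[22.4,-10.1,0,0,0,-1.1,0.8],[22.4,-10.1,0,0,0,-1.1,0.8],[22.4,-10.1,0,0,0,-1.1,0.8],[22.4,-10.1,0,0,0,-1.1,0.8],[22.4,-10.1,0,0,0,-1.1,0.8],[22.4,-10.1,0,0,0,-1.1,0.8],[22.4,-10.1,0,0,0,-1.1,0.8],[22.4,-10.1,0,0,0,-1.1,0.8]]]}'
python3 chk.py red -140; python3 - <<'E'
from h import *
d=snaps("wrist")[0]
for b in blobs([d],"red",44,500): print(b)
E
```

```text
time: 17.23
tool_pos: [599.2, 231.7, 184.2]
tcp_rot: [180.0, -0.0, 62.9]
ft_force: [0.2, -0.4, 0.6]
finger_gap: 68.5
grip_force: 0.0
[599.1 231.7 184.3] [180.   -0.   62.9]
end [625.3, 282.3, 127.4, 48.5, 68.6, 5826.5]
held [625.9, 283.6, 118.5, 44.7, 68.7, 5027.5]
[626.0, 283.6, 118.5, 44.9, 68.8, 5041.5]
```

```bash
python3 go.py 626,283.6,25,68.8
```

```text
[599.1 231.7 184.4] [180.   -0.   62.9] 68.6 17.325
[626.0, 283.6, 25.0, 68.8] t cm [ 5.84  0.03 15.94] rv [ 0.    -0.    -0.102]
```

```bash
python3 -m handwheel '{"series": [[[5.84,0.03,5,0,0,-0.102,0.8],[5.84,0.03,10,0,0,-0.102,0.8],[5.84,0.03,13,0,0,-0.102,0.8],[5.84,0.03,15,0,0,-0.102,0.8],[5.84,0.03,15.9,0,0,-0.102,0.8],[5.84,0.03,15.9,0,0,-0.102,0.8],[5.84,0.03,15.9,0,0,-0.102,0.3],[5.84,0.03,15.9,0,0,-0.102,0.3],[5.84,0.03,15.9,0,0,-0.102,0.3],[5.84,0.03,15.9,0,0,-0.102,0.3]]]}'; python3 -m handwheel '{"series": [[[0,0,-2,0,0,0,0.3],[0,0,-5,0,0,0,0.3],[0,0,-10,0,0,0,0.3],[0,0,-15,0,0,0,0.3],[0,0,-15,0,0,0,0.3]]]}';python3 go.py 459,-94,135,8.9
```

```text
time: 18.58
tool_pos: [627.2, 284.1, 27.5]
tcp_rot: [179.9, -0.1, 68.9]
ft_force: [-1.1, -0.1, 6.4]
finger_gap: 43.9
grip_force: 43.1
time: 19.2
tool_pos: [629.2, 285.0, 183.7]
tcp_rot: [179.5, -0.5, 68.9]
ft_force: [-0.2, -0.2, -2.0]
finger_gap: 44.4
grip_force: 42.2
[629.2 285.  183.7] [179.5  -0.5  68.9] 44.4 19.2
[459.0, -94.0, 135.0, 8.9] t cm [-41.52  -2.25   4.52] rv [ 0.004 -0.012  1.046]
```

```bash
python3 -m handwheel '{"series": [[[-41.5,-2.2,1,0,0,1.046,0.3],[-41.5,-2.2,1,0,0,1.046,0.3],[-41.5,-2.2,1,0,0,1.046,0.3],[-41.5,-2.2,1,0,0,1.046,0.3],[-41.5,-2.2,1,0,0,1.046,0.3],[-41.5,-2.2,1,0,0,1.046,0.3],[-41.5,-2.2,1,0,0,1.046,0.3],[-41.5,-2.2,1,0,0,1.046,0.3],[-41.5,-2.2,4.5,0,0,1.046,0.3],[-41.5,-2.2,4.5,0,0,1.046,0.3],[-41.5,-2.2,4.5,0,0,1.046,0.3],[-41.5,-2.2,4.5,0,0,1.046,0.3]]]}'
python3 chk.py red 17
```

```text
time: 20.7
tool_pos: [456.5, -95.3, 131.5]
tcp_rot: [180.0, -0.1, 9.0]
ft_force: [-0.5, 0.1, -2.9]
finger_gap: 44.0
grip_force: 42.1
[456.5 -95.4 131.4] [ 1.8e+02 -1.0e-01  9.0e+00]
end [536.7, -84.9, 58.4, 14.6, 98.7, 759.5]
end [390.1, -107.9, 226.2, 88.3, 9.0, 18484.0]
held [462.1, -96.5, 113.1, 44.0, 9.1, 4561.0]
```

```bash
python3 -m handwheel '{"series": [[[0.15,0,5,0,0,0,0.3],[0.15,0,9,0,0,0,0.3],[0.15,0,10.5,0,0,0,0.3],[0.15,0,10.8,0,0,0,0.3],[0.15,0,10.8,0,0,0,0.3],[0.15,0,10.8,0,0,0,0.3],[0.15,0,10.8,0,0,0,0.3]]]}'; python3 -m handwheel '{"series": [[[0,0,0.1,0,0,0,0.3],[0,0,0.15,0,0,0,0.3],[0,0,0.2,0,0,0,0.3],[0,0,0.2,0,0,0,0.3]]]}'
```

```text
time: 21.62
tool_pos: [458.0, -95.5, 23.2]
tcp_rot: [179.9, -0.1, 8.9]
ft_force: [-0.2, -0.5, -2.3]
finger_gap: 44.2
grip_force: 42.1
time: 22.12
tool_pos: [457.0, -95.2, 20.4]
tcp_rot: [-180.0, 0.0, 8.9]
ft_force: [-4.8, 0.5, 4.0]
finger_gap: 44.1
grip_force: 43.0
```

Contact. I'll press 1 mm more while opening, then lift and check.

```bash
python3 -m handwheel '{"series": [[[0,0,0.05,0,0,0,0.45],[0,0,0,0,0,0,0.65],[0,0,0,0,0,0,0.75],[0,0,0,0,0,0,0.8],[0,0,-2,0,0,0,0.8],[0,0,-6,0,0,0,0.8],[0,0,-12,0,0,0,0.8],[0,0,-16,0,0,0,0.8],[-6,0,-16,0,0,0,0.8],[-6,0,-16,0,0,0,0.8],[-6,0,-16,0,0,0,0.8]]]}'
python3 - <<'E'
from h import *
d=snaps("wrist")[0]
for z in(23,37):
  for b in blobs([d],"red",z,500): print(z,b)
ds=snaps()
for b in blobs(ds,"charcoal",22,1000): print(b)
E
python3 go.py 680,258,185,156
```

```text
time: 23.5
tool_pos: [398.2, -104.7, 180.4]
tcp_rot: [180.0, -0.1, 8.9]
ft_force: [0.1, -0.5, 0.7]
finger_gap: 68.5
grip_force: 0.0
23 [536.1, -85.0, 59.4, 15.9, 98.5, 832.0]
23 [456.3, -97.2, 124.3, 46.7, 8.9, 5518.5]
23 [384.4, -106.4, 58.7, 15.7, 97.8, 800.0]
37 [533.2, -85.4, 56.6, 14.9, 97.9, 750.5]
37 [457.2, -97.1, 118.5, 44.4, 8.9, 5009.5]
37 [388.7, -105.9, 55.7, 15.2, 97.9, 724.5]
[633.2, 289.2, 109.7, 34.7, 166.9, 3347.0]
[ 398.6 -104.6  180.2] [180.   -0.    8.9] 68.5 23.65
[680.0, 258.0, 185.0, 156.0] t cm [ 33.43 -31.44  -0.47] rv [ 0.    -0.    -2.567]
```

Red is seated (3 mm along, under 1 mm across). Now charcoal, turning the long way round to keep joint 6 in range.

```bash
python3 go.py 690,272,185,165; python3 -m handwheel '{"series": [[[34.7,-32.6,-0.5,0,0,-1.3,0.8],[34.7,-32.6,-0.5,0,0,-1.3,0.8],[34.7,-32.6,-0.5,0,0,-1.3,0.8],[34.7,-32.6,-0.5,0,0,-1.3,0.8],[34.7,-32.6,-0.5,0,0,-1.3,0.8],[34.7,-32.6,-0.5,0,0,-1.3,0.8],[34.7,-32.6,-0.5,0,0,-1.3,0.8],[34.7,-32.6,-0.5,0,0,-1.3,0.8],[34.7,-32.6,-0.5,0,0,-1.3,0.8]]]}'; python3 go.py 690,272,185,165
```

```text
[ 398.6 -104.6  180.2] [180.   -0.    8.9] 68.5 23.65
[690.0, 272.0, 185.0, 165.0] t cm [ 34.64 -32.67  -0.47] rv [ 0.    -0.    -2.724]
time: 24.78
tool_pos: [690.5, 274.5, 181.6]
tcp_rot: [-179.8, 0.0, 83.6]
ft_force: [-0.7, -0.4, -0.9]
finger_gap: 68.4
grip_force: 0.0
[690.5 274.5 181.6] [-179.8    0.    83.6] 68.4 24.775
[690.0, 272.0, 185.0, 165.0] t cm [-0.25 -0.02 -0.34] rv [-3.000e-03 -1.000e-03 -1.421e+00]
```

```bash
python3 -m handwheel '{"series": [[[0,0,0,0,0,-1.42,0.8],[0,0,0,0,0,-1.42,0.8],[0,0,0,0,0,-1.42,0.8],[0,0,0,0,0,-1.42,0.8],[0,0,0,0,0,-1.42,0.8],[0,0,0,0,0,-1.42,0.8],[0,0,0,0,0,-1.42,0.8],[0,0,0,0,0,-1.42,0.8],[0,0,0,0,0,-1.42,0.8],[0,0,0,0,0,-1.42,0.8]]]}'; python3 - <<'E'
from h import *
d=snaps("wrist")[0]; cv2.imwrite("pics/w5.png",d["img"][:,:,::-1])
for b in blobs([d],"charcoal",22,500): print(b)
E
python3 go.py
```

```text
time: 26.02
tool_pos: [690.0, 271.2, 184.8]
tcp_rot: [-180.0, -0.0, 164.6]
ft_force: [-0.7, 0.9, -0.1]
finger_gap: 68.1
grip_force: 0.0
[819.8, 322.8, 62.6, 27.2, 8.1, 1078.0]
[795.5, -63.7, 56.3, 28.2, 86.6, 654.5]
[814.0, 8.5, 255.0, 70.0, 90.0, 11180.5]
[631.3, 287.8, 117.7, 43.8, 166.6, 4881.5]
[506.5, 134.0, 66.0, 41.0, 90.0, 1077.5]
[690.  271.2 184.9] [-180.    -0.   164.6] 68.4 26.075
```

View pics/w5.png

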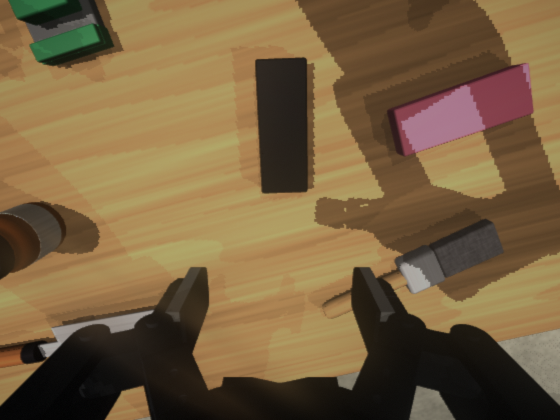

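The charcoal stone is lone and clear at (283,125) with nothing within finger reach; it measures 117.7x43.8.

```bash
python3 go.py 631.3,287.8,8,166.6
```

```text
[690.  271.2 184.9] [-180.    -0.   164.6] 68.4 26.075
[631.3, 287.8, 8.0, 166.6] t cm [ 6.1   0.05 17.69] rv [-0.    -0.    -0.034]
```

```bash
python3 -m handwheel '{"series": [[[6.1,0.05,5,0,0,-0.034,0.8],[6.1,0.05,10,0,0,-0.034,0.8],[6.1,0.05,14,0,0,-0.034,0.8],[6.1,0.05,16.5,0,0,-0.034,0.8],[6.1,0.05,17.6,0,0,-0.034,0.8],[6.1,0.05,17.6,0,0,-0.034,0.8],[6.1,0.05,17.6,0,0,-0.034,0.3],[6.1,0.05,17.6,0,0,-0.034,0.3],[6.1,0.05,17.6,0,0,-0.034,0.3],[6.1,0.05,17.6,0,0,-0.034,0.3]]]}'; python3 -m handwheel '{"series": [[[0,0,-2,0,0,0,0.3],[0,0,-5,0,0,0,0.3],[0,0,-11,0,0,0,0.3],[0,0,-16,0,0,0,0.3],[0,0,-16,0,0,0,0.3]]]}';python3 go.py 397,317,175,182 397,317,135,182
```

```text
time: 27.32
tool_pos: [633.0, 288.5, 11.6]
tcp_rot: [179.9, 0.2, 166.7]
ft_force: [-0.6, -0.3, 6.4]
finger_gap: 43.6
grip_force: 42.5
time: 27.95
tool_pos: [634.7, 289.1, 177.6]
tcp_rot: [179.6, 0.6, 166.7]
ft_force: [0.7, 0.5, -3.3]
finger_gap: 43.9
grip_force: 41.8
[634.7 289.1 177.6] [179.6   0.6 166.7] 43.9 27.95
[397.0, 317.0, 175.0, 182.0] t cm [ 2.377e+01 -2.750e+00  1.000e-02] rv [ 0.005  0.011 -0.267]
[397.0, 317.0, 135.0, 182.0] t cm [23.81 -2.77  4.01] rv [ 0.005  0.011 -0.267]
```

```bash
python3 -m handwheel '{"series": [[[23.8,-2.7,1,0,0,-0.267,0.3],[23.8,-2.7,1,0,0,-0.267,0.3],[23.8,-2.7,1,0,0,-0.267,0.3],[23.8,-2.7,3.8,0,0,-0.267,0.3],[23.8,-2.7,3.8,0,0,-0.267,0.3],[23.8,-2.7,3.8,0,0,-0.267,0.3],[23.8,-2.7,3.8,0,0,-0.267,0.3],[23.8,-2.7,3.8,0,0,-0.267,0.3]]]}'
python3 chk.py charcoal 11; python3 - <<'E'
from h import *
d=snaps("wrist")[0]; cv2.imwrite("pics/w6.png",d["img"][:,:,::-1])
E
```

```text
time: 28.95
tool_pos: [394.8, 316.5, 132.0]
tcp_rot: [180.0, 0.1, -178.0]
ft_force: [-0.0, -0.1, -2.8]
finger_gap: 43.6
grip_force: 41.9
[394.6 316.4 131.8] [ 1.80e+02  1.00e-01 -1.78e+02]
end [609.3, 117.8, 158.2, 88.7, 127.1, 8027.5]
end [482.7, 375.9, 340.7, 275.8, 91.8, 43204.5]
held [467.8, 210.0, 82.3, 45.8, 126.7, 2143.0]
held [401.5, 359.7, 208.1, 143.8, 91.8, 12044.5]
```

View pics/w6.png

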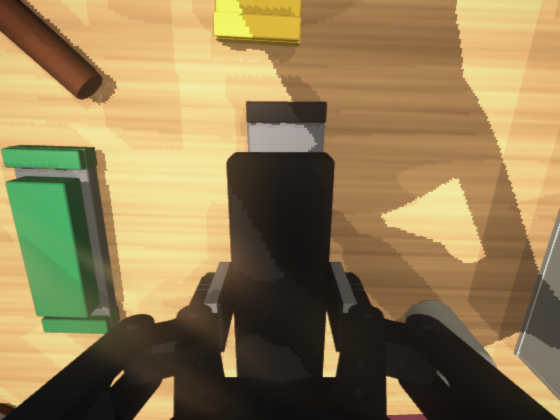

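The holder end block shows at x 247–327, row 102, and the stone's front edge at x 228–334, row 153. I'll cast rays for both, and for the glue bottle's position.

```bash
python3 - <<'E'
from h import *
d=snaps("wrist")[0]; sc=eyes.snapshot("scene")
def ray(d,u,v,z):
    c=-d["R"].T@d["t"]; q=d["R"].T@np.linalg.inv(d["mtx"])@[u,v,1]; return np.round(c+q*(z-c[2])/q[2],1)
zt=status.sense()["tool_pos"][2]
for u,v in((247,102),(327,102)): print("end outer edge",ray(d,u,v,23))
m=mask(d["img"],"charcoal")
for v in(105,110,115,200,240): 
    x=np.where(m[v,200:360])[0]+200; print(v,x.min(),x.max()); z=23 if v<130 else zt+11
    print(ray(d,x.min(),v,z),ray(d,x.max()+1,v,z))
col=np.where(m[90:220,285])[0]+90; print(col)
for u in(232,330): print("held front bottom?",ray(d,u,153,zt+11),ray(d,u,153,zt-11))
print("glue base",ray(sc,409,193,0)); print("wrist px top of glue",ray(d,430,310,120))
E
```

```text
end outer edge [310.9 287.4  23. ]
end outer edge [308.9 346.1  23. ]
105 312 325
[311.4 335.2  23. ] [311.1 345.5  23. ]
110 302 325
[315.2 328.1  23. ] [314.6 345.8  23. ]
115 298 324
[318.8 325.3  23. ] [318.1 345.4  23. ]
200 252 331
[350.9 301.  142.3] [349.7 334.7 142.3]
240 262 329
[369.  305.5 142.3] [368.  335.4 142.3]
[153 154 155 156 157 158 159 160 161 162 163 164 165 166 167 168 169 170
 171 172 173 174 175 176 177 178 179 180 181 182 183 184 185 186 187 188
 189 190 191 192 193 194 195 196 197 198 199 200 201 202 203 204 205 206
 207 208 209 210 211 212 213 214 215 216 217 218 219]
held front bottom? [331.4 292.8 142.3] [334.6 289.7 120.3]
held front bottom? [330.1 332.3 142.3] [333.  335.8 120.3]
glue base [512.  474.8   0. ]
wrist px top of glue [417.7 398.6 120. ]
```

Relative to the block, the stone sits about 4.5 mm toward −y. I'll correct that, lower to just above, and recheck.

```bash
python3 -m handwheel '{"series": [[[-0.1,0.45,4,0,0,0,0.3],[-0.1,0.45,7,0,0,0,0.3],[-0.1,0.45,7,0,0,0,0.3],[-0.1,0.45,7,0,0,0,0.3]]]}'; python3 - <<'E'
from h import *
d=snaps("wrist")[0]; im=d["img"]; cv2.imwrite("pics/w7.png",cv2.resize(im[60:260,190:370],(720,600) if 0 else (540,600))[:,:,::-1])
E
python3 go.py
```

```text
time: 29.65
tool_pos: [395.0, 321.2, 62.3]
tcp_rot: [180.0, 0.1, -178.0]
ft_force: [0.7, -0.4, -2.5]
finger_gap: 43.4
grip_force: 42.0
[395.5 321.5  62.9] [ 1.799e+02  1.000e-01 -1.780e+02] 44.0 29.7
```

View pics/w7.png

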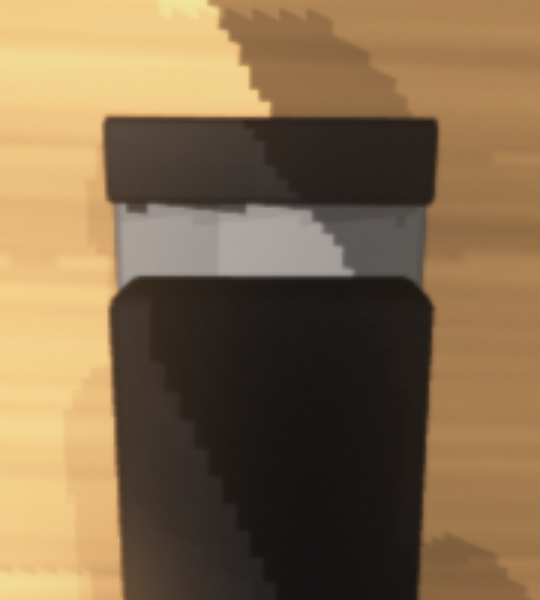

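Stone and block are both centred at crop column 271, so they line up. Lower away.

```bash
python3 -m handwheel '{"series": [[[0,0,2,0,0,0,0.3],[0,0,3,0,0,0,0.3],[0,0,3.3,0,0,0,0.3],[0,0,3.3,0,0,0,0.3],[0,0,3.3,0,0,0,0.3]]]}'; python3 -m handwheel '{"series": [[[0,0,0.1,0,0,0,0.3],[0,0,0.15,0,0,0,0.3],[0,0,0.2,0,0,0,0.3],[0,0,0.2,0,0,0,0.3]]]}'; python3 -m handwheel '{"series": [[[0,0,0.1,0,0,0,0.3],[0,0,0.1,0,0,0,0.3]]]}'
```

```text
time: 30.32
tool_pos: [394.7, 321.1, 28.8]
tcp_rot: [180.0, 0.1, -178.0]
ft_force: [-0.0, 1.3, -2.4]
finger_gap: 43.7
grip_force: 42.0
time: 30.82
tool_pos: [394.4, 320.8, 26.5]
tcp_rot: [180.0, 0.0, -178.0]
ft_force: [-3.0, -2.2, 4.6]
finger_gap: 43.6
grip_force: 42.8
time: 31.08
tool_pos: [394.4, 320.9, 26.5]
tcp_rot: [-180.0, -0.0, -178.0]
ft_force: [-7.3, -6.1, 15.2]
finger_gap: 43.8
grip_force: 43.9
```

```bash
python3 -m handwheel '{"series": [[[0,0,-0.1,0,0,0,0.45],[0,0,-0.1,0,0,0,0.65],[0,0,-0.1,0,0,0,0.75],[0,0,-0.1,0,0,0,0.8],[0,0,-2,0,0,0,0.8],[0,0,-6,0,0,0,0.8],[0,0,-12,0,0,0,0.8],[0,0,-16,0,0,0,0.8],[-6,0,-16,0,0,0,0.8],[-6,0,-16,0,0,0,0.8],[-6,0,-16,0,0,0,0.8]]]}'
python3 - <<'E'
from h import *
d=snaps("wrist")[0]; s=eyes.snapshot("scene")
cv2.imwrite("pics/end.png",np.vstack([cv2.resize(d["img"][:250,100:460],(432,300)),cv2.resize(s["img"][140:360,80:460],(432,250))])[:,:,::-1])
E
```

```text
time: 32.45
tool_pos: [453.9, 322.7, 184.3]
tcp_rot: [-180.0, -0.1, -178.0]
ft_force: [0.8, 1.1, 0.3]
finger_gap: 68.2
grip_force: 0.0
```

View pics/end.png

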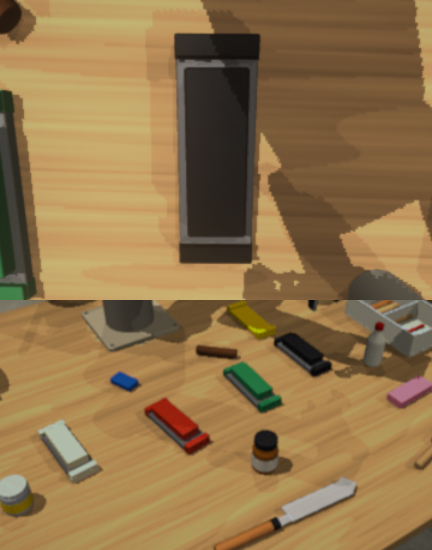

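The charcoal stone is centred between its blocks (crop 185–250, rows 65–238). All four stones are on their own holders, and the jar at (265,450) and glue at (375,345) are still standing.

```bash
python3 -c "
from bench import r
print(r.hand_in())"
```

```text
the job is handed in; nothing more can be done
None
```

All four whetstones lie flat on their matching holders, within about 3 mm of centre where measured; the oil jar and glue bottle are still standing, and I handed the job in at about 32.5 s of the 112 s limit.

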